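Tip the balls off the sorting board and bin the nut

ROBOT

A 7-joint arm with a two-finger parallel gripper is mounted at the origin on a cart in front of the work surface, level with it; the furniture and walls round the work are solid. World frame = base frame: x ahead of the robot, y to its left, z up, the work surface at z = 0. Lengths are in m, angles in rad, forces in N, time in s.
With the tool pointing down it reaches from about 0.35 to 0.9 m from the base axis. Payload 7.2 kg.
Tool frame: the origin (TCP) lies at the very end of the fingers, on their centre line; the grasp point (between the pads) lies 19 mm behind it; z points along the fingers, y is the direction in which the jaws open and shut (so a half turn about z gives the same grasp; the last joint's range is limited). The gripper opens to 85 mm and grips with 20 to 120 N. Pads are 22 mm wide; open, the fingers measure 114 mm over their backs; the gripper's body (76 mm by 85 mm) begins 54 mm behind the grasp point. The pads swing forward as they close: fully open they stand 13 mm farther back than shut.
Start: joints at [-1.259, 0.411, -0.013, 1.596, 0.006, 1.134, -0.082], TCP at [0.232, 0.58, 0.231] pointing down, gripper open.
Joint ranges: [-2.95, 2.95], [-0.29, 1.99], [-1.47, 1.44], [0.14, 2.54], [-1.03, 4.17], [0.13, 1.85], [-2.86, 2.86]. Speed limits (rad/s): [2.39, 2.39, 3.01, 3.01, 3.14, 3.14, 3.14].

INTERFACE

Orientations are given as a unit quaternion [x, y, z, w].
In Python, from station import robot gives the robot as it stands.
- The arm moves only by the tool play_rows, never from a script. Its argument "commands" is a list of rows, each a list of 6 numbers: the shift along the tool's x, y, z in cm, then the turn, a rotation vector about the tool's x, y, z in degrees. In form: [[tx, ty, tz, wx, wy, wz], ...]. A call has 1 to 8 rows; each row is the pose to reach, as a shift and turn from the pose measured when the call began, along the tool's axes at that moment; what a row does not reach only later rows make up. A row lasts 1/10 s, in which the tool goes at most 50 mm and 8.59 degrees, less where a joint would pass 70% of its speed; a pose out of reach is approached as far as the arm can. A call with a gripper value outside its range is refused whole. "grip" is the opening, from 0 (shut) to 1 (fully open), set as the call begins (left out, the last holds). The fingers move at their own pace and stop on an object; the grip force is fixed at half the most. Time passes only in rows, so rows that repeat a pose let the fingers close. It gives the time, the measured TCP pose, the force and the opening at its end, in the units of the state.
- robot.get_obs(): the state, without advancing time (a new reading comes with each control period).
- robot.snapshot(name): name is "scene" or "top" or "wrist"; returns (picture, depth): 400x640x3 uint8, blue, green, red; 400x640 float32, m along the optical axis (not along the pixel's ray), 0 where there is no reading.
- robot.camera_params(name): a dict with "K" (3x3 intrinsics, pixels), "R" (3x3) and "t" (3): a world point X has camera coordinates R X + t; the wrist camera has in their place "T_tool_cam" (4x4, takes a point from camera to tool coordinates, whose origin is the TCP and whose axes are the flange's). Camera axes: x right, y down, z forward; pixel columns grow to the right and rows downward; lengths in m; the calibration is good to about 2 mm. A picture is of the moment at which its call begins: read the wrist's pose just before it. camera_params takes no time and is no camera call.
- robot.hand_in(): hands the job in, once; it reports no verdict.
The state is a dict: "clock": time; "q": joint angles; "qd": joint speeds; "tau": joint torques, N m; "eef_pos": TCP position; "ee_rot": TCP orientation; "contact_force": force on the tool from outside, world axes, zero at the start; "wrist_torque": the same for the moment, N m; "gripper_width": finger opening in m.
Only numpy, scipy, OpenCV 4.12 (cv2) and the standard library are available. Lean on these libraries where they do the work, as an engineer would, in place of code of your own. Each camera call takes 0.05 s, during which the arm holds its last target. There are 200 camera calls.

TASK

Two steel balls and a flat hexagonal nut lie mixed on the hinged sorting board. Raise the board by its wire handle until both balls have rolled down into the catch tray at its other end while the nut stays lying on the board, then let the board back down to its rest. After that pick the nut off the board and put it into the shallow round tub, not the jar.

Things in the scene. Friction and masses are not known exactly. Their poses are not given: they have to be found in the camera images.
- board (a joint): Tilt of the sorting board, rad. 0: down on its rest, sloping 0.05 rad down towards the handle; 0.05: level; it grows as the handle end is raised, to a stop at 0.36. Balls lie against the lip at 0 and roll off past level; 0.27 clears both within a second. The nut does not slide anywhere in the range. Damped hinge: about 2 N at the handle lifts it, and let go it sinks to 0 by its own weight in about a second.
- hinge (a point): Middle of the board's hinge line, 55 mm above the bench, at its open low edge. Frame turns with the board: x along the hinge line, y along the board towards the handle, z = 0 on its top face. Bare metal plate 170 mm wide (x), 160 mm long (y 0 to 160), 8 mm thick, with lips 12 mm high and 4 mm thick along both sides and the handle end, none at the hinge. Its plywood base is fixed.
- bail (a point): Middle of the board's wire handle: a straight round bar 10 mm thick, 90 mm long, parallel to the hinge line, 210 mm from it along the board's y and 12 mm above its top face; 57 mm above the bench at rest. 45 mm free gap between board and bar, open from above, at least 36 mm of air below the bar over the bench. Axes as the board's. Being round, the bar can turn between the fingers.
- tray (a point): Middle of the floor of the open plywood catch tray fixed to the base beyond the hinge end, 10 mm above the bench; inside 178 mm (x) by 104 mm (y), floor slightly dished. x along the hinge line, y towards the board, z up.
- ball_a_center (a point): Centre of a plain steel ball, 20 mm in diameter, loose on the board at the start.
- ball_b_center (a point): Centre of the other steel ball, the same, 20 mm in diameter.
- nut_center (a point): Centre, half-way up, of the thin dark steel hexagonal nut: 36 mm across flats, 12 mm high, bore 18 mm, about 60 g, lying flat on the board 80 to 115 mm from the hinge line. z is its axis; its y axis stands square on a pair of flats and points along the board's length within about 17 degrees: grip it from above across those flats; the lip at the handle end is 20 mm or more away.
- tub_floor (a point): Centre of the inner floor, 4 mm above the bench, of the shallow round yellow plastic tub, which stands loose: 119 mm wide at the rim, 57 mm high, about 105 mm wide inside at the top and 75 mm at the floor. A taller, narrower open jar of clear glass, 69 mm wide and 82 mm high, stands near it and is not to be used; which of the two is nearer the robot varies.

How it is judged:
On the way, in this order (a step that is already met when the one before it is completed fails the run):
1. the board is raised past level (value of joint board above 0.08 rad).
2. both balls are in the catch tray and the nut still lies on the board (x of ball_a_center in the frame of tray between -0.09 and 0.09 m and y of ball_a_center in the frame of tray between -0.055 and 0.055 m and z of each of ball_a_center, ball_b_center in the frame of tray below 0.03 m and x of ball_b_center in the frame of tray between -0.09 and 0.09 m and y of ball_b_center in the frame of tray between -0.055 and 0.055 m and y of nut_center in the frame of hinge between 0 and 0.16 m and x of nut_center in the frame of hinge between -0.085 and 0.085 m and z of nut_center in the frame of hinge between 0 and 0.02 m), for 0.2 s.
At the end, for the whole second after the job is handed in: both balls are in the catch tray, the board is back down on its rest (within 0.04 rad), and the nut lies still inside the tub (centre within 45 mm of the tub's centre line and below 45 mm), the tub standing upright within 10 degrees (x of ball_a_center in the frame of tray between -0.09 and 0.09 m and y of ball_a_center in the frame of tray between -0.055 and 0.055 m and z of each of ball_a_center, ball_b_center in the frame of tray below 0.03 m and x of ball_b_center in the frame of tray between -0.09 and 0.09 m and y of ball_b_center in the frame of tray between -0.055 and 0.055 m and value of joint board below 0.04 rad and horizontal distance between nut_center and tub_floor below 0.045 m and height (world z) of nut_center below 0.045 m and angle between tub_floor's own z axis and vertical below 0.17 rad and linear speed of nut below 0.03 m/s); the robot touches nothing.
It also fails if it takes over 45 s, if anything falls off the work surface, if the arm or the gripper's body presses on something with over 40 N, if the wrist force passes 120 N, or if a joint passes its speed limit or range.

## Working session

There is one attempt and no reset: what is moved stays moved. The work goes in short steps, Python scripts to look and compute and a tool call to move; the robot and the scene stay as the last step left them, time stands still between calls to the robot, and variables do not carry over. Pictures are saved under pics/ and viewed, about 8 in all and at most 12, crops included, and the job is handed in when it is done.

Besides the shell and the picture viewer there is one more tool, called by a JSON object that holds its "op" and its "data", one argument or row to a line. play_rows: Moves the arm, as the interface text tells. Its arguments: {"type":"object","properties":{"commands":{"type":"array"},"grip":{"type":"number"}},"required":["commands"]}

```bash
mkdir -p pics
cat > h.py <<'E'
import numpy as np,cv2
from station import robot
from scipy.spatial.transform import Rotation as Ro
def snap(n,f):
    o=robot.get_obs(); p,d=robot.snapshot(n); cv2.imwrite('pics/'+f+'.png',p); np.savez('pics/'+f+'.npz',d=d,pos=o['eef_pos'],rot=o['ee_rot'],n=n); return p,d
def world(f,uv,z=None):
    """pixel -> world by depth, or on plane z"""
    s=np.load('pics/'+f+'.npz'); n=str(s['n']); c=robot.camera_params(n); K=np.array(c['K'])
    if n=='wrist':
        T=np.array(c['T_tool_cam']); R=Ro.from_quat(s['rot']).as_matrix(); M=R@T[:3,:3]; t=R@T[:3,3]+s['pos']
    else: M=np.array(c['R']).T; t=-M@np.array(c['t'])
    out=[]
    for u,v in uv:
        r=M@np.linalg.inv(K)@[u,v,1]
        k=s['d'][int(v),int(u)] if z is None else (z-t[2])/r[2]
        out.append(t+k*r)
    return np.array(out)
def totool(p):
    o=robot.get_obs(); return Ro.from_quat(o['ee_rot']).inv().apply(np.array(p)-o['eef_pos'])*100
E
python3 - <<'E'
from h import *
snap('top','t0');snap('scene','s0')
o=robot.get_obs();print({k:np.round(v,3) for k,v in o.items()})
print(Ro.from_quat(o['ee_rot']).as_matrix().round(3))
E
```

```text
{'clock': np.float64(0.1), 'q': array([-1.259,  0.412, -0.013,  1.597,  0.006,  1.134, -0.082]), 'qd': array([ 0.   , -0.003, -0.   , -0.004, -0.001, -0.001,  0.002]), 'tau': array([ 4.0000e-03, -6.0183e+01,  6.8500e-01, -3.0008e+01,  1.4000e-02,
        6.0000e-03, -0.0000e+00]), 'eef_pos': array([0.232, 0.58 , 0.23 ]), 'ee_rot': array([ 0.189,  0.982, -0.001, -0.   ]), 'contact_force': array([ 0.412, -0.094,  0.893]), 'wrist_torque': array([ 0.052, -0.011,  0.03 ]), 'gripper_width': np.float64(0.085)}
[[-0.929  0.371 -0.   ]
 [ 0.371  0.929 -0.001]
 [-0.    -0.002 -1.   ]]
```

View pics/t0.png

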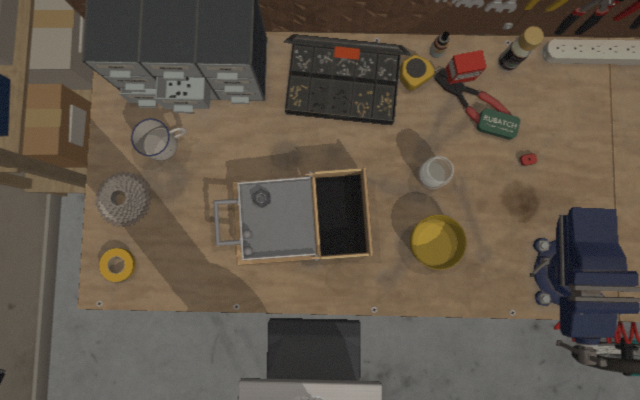

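View pics/s0.png

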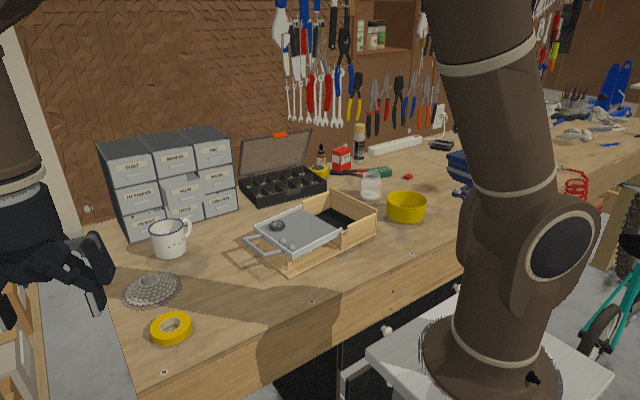

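Run:
```python
from h import *
p=cv2.imread('pics/t0.png')
cv2.imwrite('pics/c0.png',cv2.resize(p[160:275,205:375],None,fx=4.7,fy=4.7,interpolation=cv2.INTER_CUBIC))
uv=[(217,222),(237,182),(242,256),(314,178),(317,254),(261,197),(248,234),(249,250),(437,242),(436,172),(310,390),(280,220),(343,215)]
for a,b in zip(uv,world('t0',uv)):print(a,b.round(3))
c=robot.camera_params('top');print(np.array(c['K'])[0,0],-np.array(c['R']).T@c['t'],np.array(c['R']).round(3))
```

```text
(217, 222) [0.5   0.208 0.06 ]
(237, 182) [0.595 0.178 0.003]
(242, 256) [0.428 0.152 0.058]
(314, 178) [0.602 0.    0.048]
(317, 254) [ 0.435 -0.01   0.003]
(261, 197) [0.557 0.116 0.05 ]
(248, 234) [0.475 0.139 0.066]
(249, 250) [0.441 0.136 0.063]
(437, 242) [ 0.467 -0.282  0.002]
(436, 172) [ 0.627 -0.278  0.011]
(310, 390) [ 0.135 -0.    -0.002]
(280, 220) [0.508 0.073 0.047]
(343, 215) [ 0.524 -0.067  0.011]
497.2646001955739 [ 0.44685591 -0.01441415  1.13659731] [[ 0.021 -1.    -0.006]
 [-0.995 -0.02  -0.099]
 [ 0.098  0.008 -0.995]]
```

View pics/c0.png

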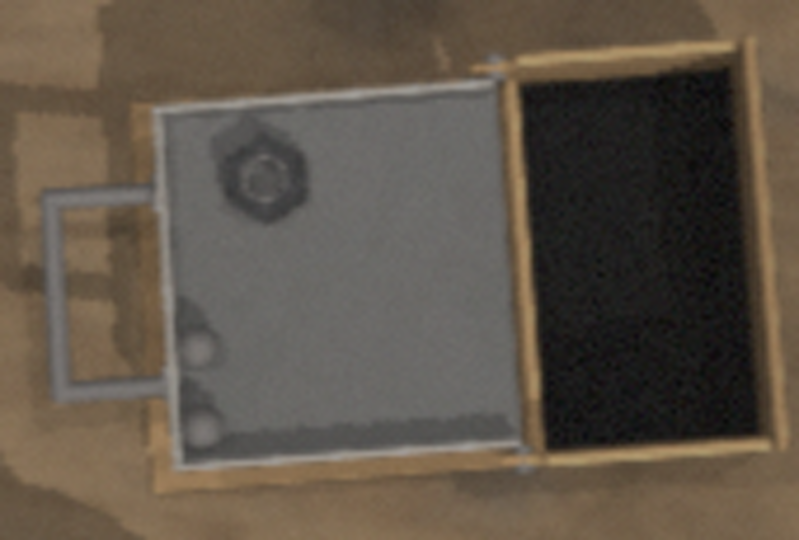

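Run:
```python
from h import *
w=lambda c,z:world('t0',[(205+a/4.7,160+b/4.7) for a,b in c],z)
h=w([(497,80),(522,445)],.067);e=w([(155,107),(180,467)],.059);b=w([(50,192),(62,397)],.06)
n=w([(264,180)],.057);ball=w([(200,348),(203,428)],.058)
for k,v in dict(h=h,e=e,b=b,n=n,ball=ball).items():print(k,v.round(4).tolist(),v.mean(0).round(4))
print('len',np.linalg.norm(h.mean(0)-e.mean(0)),np.linalg.norm(h.mean(0)-b.mean(0)),np.linalg.norm(h[0]-h[1]),np.linalg.norm(e[0]-e[1]),np.linalg.norm(b[0]-b[1]))
d=b.mean(0)-h.mean(0);print('dir y',np.degrees(np.arctan2(d[1],d[0])))
for q in (h,e,b):
  x=q[0]-q[1];print(np.degrees(np.arctan2(x[1],x[0])))
print('tub rim centre',world('t0',[(439,242)],.057), 'edges',world('t0',[(411,242),(467,242),(439,216),(439,268)],.057).round(3).tolist(), 'jar',world('t0',[(437,171)],.08))
t=np.degrees(np.arctan2(.929,.371));print('tool y ang',t, totool([*b.mean(0)[:2],.2]))
```

```text
h [[0.6012, 0.0069, 0.067], [0.4339, -0.0081, 0.067]] [ 0.5175 -0.0006  0.067 ]
e [[0.5865, 0.1659, 0.059], [0.4205, 0.1484, 0.059]] [0.5035 0.1572 0.059 ]
b [[0.5457, 0.213, 0.06], [0.4513, 0.2036, 0.06]] [0.4985 0.2083 0.06  ]
n [[0.5536, 0.1143, 0.057]] [0.5536 0.1143 0.057 ]
ball [[0.4751, 0.1413, 0.058], [0.4385, 0.1386, 0.058]] [0.4568 0.14   0.058 ]
len 0.15859652295046436 0.2098996096044933 0.16800154446580692 0.16693953932931355 0.09489055020713708
dir y 95.20023809687837
5.128530458528293
6.012489185436062
5.66165241079367
tub rim centre [[ 0.46648446 -0.27298963  0.057     ]] edges [[0.465, -0.213, 0.057], [0.468, -0.333, 0.057], [0.523, -0.273, 0.057], [0.411, -0.273, 0.057]] jar [[ 0.61771777 -0.26374882  0.08      ]]
tool y ang 68.230498314051 [-38.57108369 -24.62077072   3.09057012]
```

{"op": "play_rows", "data": {
  "commands": [
    [-2.5,-1.6,0.2,0,0,-2],
    [-6.5,-4.2,0.5,0,0,-5],
    [-10.5,-6.7,0.8,0,0,-8],
    [-14.5,-9.3,1.1,0,0,-11],
    [-18.5,-11.8,1.4,0,0,-14],
    [-22.5,-14.4,1.7,0,0,-17],
    [-26.5,-16.9,2.0,0,0,-20],
    [-29,-18.5,2.2,0,0,-22]
  ],
  "grip": 0.45
}}

```text
clock: 0.9
eef_pos: [0.4342, 0.2969, 0.2085]
ee_rot: [-0.001, 1.0, -0.001, -0.0]
contact_force: [-0.0, 0.5, -0.3]
gripper_width: 0.0381
```

```bash
cat > st.py <<'E'
import sys
from h import *
o=robot.get_obs();R=Ro.from_quat(o['ee_rot']).as_matrix()
print('t',o['clock'].round(2),'pos',o['eef_pos'].round(4),'yang',np.degrees(np.arctan2(R[1,1],R[0,1])).round(2),'z',R[:,2].round(3),'w',o['gripper_width'],'F',o['contact_force'].round(1),'q',o['q'].round(2))
if len(sys.argv)>3: print('totool cm',totool([float(a) for a in sys.argv[1:4]]).round(2))
E
python3 st.py .4985 .2083 .17
```

```text
Traceback (most recent call last):
  File "st.py", line 4, in <module>
    print('t',o['clock'].round(2),'pos',o['eef_pos'].round(4),'yang',np.degrees(np.arctan2(R[1,1],R[0,1])).round(2),'z',R[:,2].round(3),'w',o['gripper_width'],'F',o['contact_force'].round(1),'q',o['q'].round(2))
              ^^^^^^^^^^^^^^^^
AttributeError: 'float' object has no attribute 'round'
```

{"op": "play_rows", "data": {
  "commands": [
    [-2,-3,1,0,0,-2],
    [-4.5,-6.2,2.5,0,0,-4],
    [-6,-8.2,3.5,0,0,-5.5],
    [-6.4,-8.9,3.8,0,0,-5.5],
    [-6.4,-8.9,3.8,0,0,-5.5]
  ]
}}

```text
clock: 1.4
eef_pos: [0.4984, 0.2067, 0.1701]
ee_rot: [-0.048, 0.999, -0.002, -0.001]
contact_force: [-0.2, 0.5, 0.6]
gripper_width: 0.0387
```

```bash
sed -i "s/o\['clock'\].round(2)/o['clock']/" st.py; python3 st.py .4985 .2083 .038; python3 -c "
from h import *
snap('wrist','w1')"
```

```text
t 1.4 pos [0.4984 0.2067 0.1701] yang 95.48 z [-0.002 -0.004 -1.   ] w 0.03874225176526844 F [-0.2  0.5  0.6] q [-0.55  0.33  0.09  1.88 -0.03  0.94  1.21]
totool cm [-0.05  0.2  13.21]
```

View pics/w1.png

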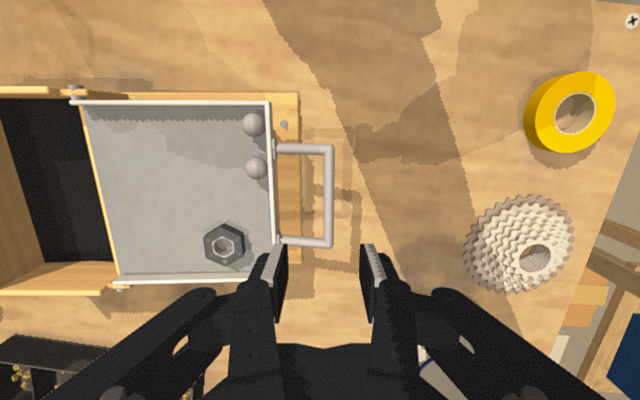

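Run:
```python
from h import *
w=world('w1',[(330,147),(330,244)],.0575);print(w.round(4),w.mean(0).round(4),world('w1',[(330,195)]))
w=world('w1',[(224,244)],.062);print('nut',w)
p=cv2.imread('pics/w1.png')
cv2.imwrite('pics/c1.png',cv2.resize(p[205:285,184:264],None,fx=7,fy=7,interpolation=cv2.INTER_CUBIC))
```

```text
[[0.4506 0.208  0.0575]
 [0.5422 0.2173 0.0575]] [0.4964 0.2127 0.0575] [[0.49227569 0.21213663 0.06237483]]
nut [[0.54974187 0.11725282 0.062     ]]
```

View pics/c1.png

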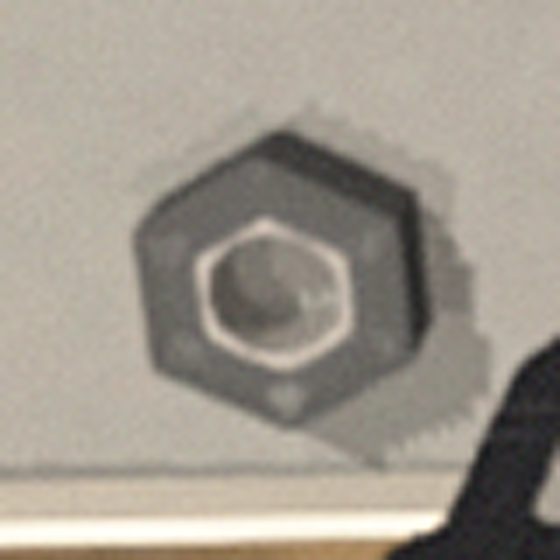

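{"op": "play_rows", "data": {
  "commands": [
    [0,0.4,2,0,0,0],
    [0,0.4,5,0,0,0],
    [0,0.4,8,0,0,0],
    [0,0.4,10.5,0,0,0],
    [0,0.4,12,0,0,0],
    [0,0.4,12.8,0,0,0],
    [0,0.4,13.2,0,0,0],
    [0,0.4,13.2,0,0,0]
  ]
}}

```text
clock: 2.25
eef_pos: [0.4973, 0.2128, 0.0388]
ee_rot: [-0.049, 0.999, -0.001, -0.001]
contact_force: [0.2, -0.4, -0.2]
gripper_width: 0.0389
```

{"op": "play_rows", "data": {
  "commands": [
    [0,0,0,0,0,0],
    [0,0,0,0,0,0],
    [0,0,0,0,0,0],
    [0,0,0,0,0,0],
    [0,0,0,0,0,0]
  ],
  "grip": 0
}}

```text
clock: 2.75
eef_pos: [0.4981, 0.2106, 0.0399]
ee_rot: [-0.048, 0.999, -0.002, -0.0]
contact_force: [-0.7, -6.6, 6.5]
gripper_width: 0.0077
```

```bash
python3 st.py
python3 - <<'E'
from h import *
snap('wrist','w2')
v=world('w1',[(184+a/7,205+b/7) for a,b in [(138,240),(155,370),(400,215),(415,345),(276,288)]],.061)
print(v.round(4))
for a,b in((0,1),(2,3)):
  d=v[b]-v[a];print(np.degrees(np.arctan2(d[1],d[0])),np.linalg.norm(d))
E
```

```text
t 2.75 pos [0.4981 0.2106 0.0399] yang 95.54 z [-0.    -0.004 -1.   ] w 0.007737541969772656 F [-0.7 -6.6  6.5] q [-0.55  0.51  0.07  1.97 -0.05  0.66  1.22]
[[0.5472 0.0978 0.061 ]
 [0.5666 0.0997 0.061 ]
 [0.5401 0.133  0.061 ]
 [0.5593 0.1353 0.061 ]
 [0.5525 0.1164 0.061 ]]
5.461653141718413 0.019460246886067446
6.828239302032211 0.019305903977603196
```

View pics/w2.png

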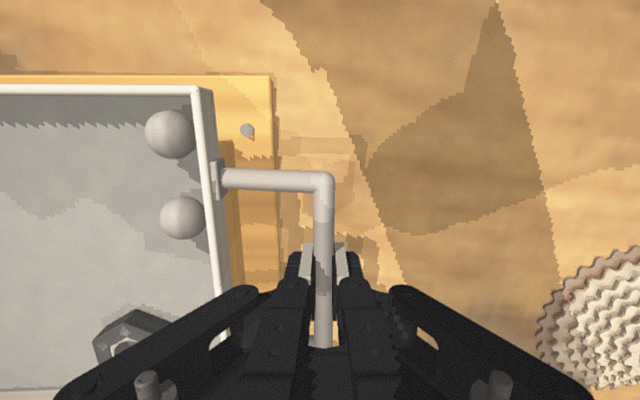

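{"op": "play_rows", "data": {
  "commands": [
    [0,0,-0.4,0,0,0],
    [0,0,-1.0,0,0,0],
    [0,-0.1,-1.6,0,0,0],
    [0,-0.15,-2.3,0,0,0],
    [0,-0.25,-3.1,0,0,0],
    [0,-0.4,-3.8,0,0,0],
    [0,-0.5,-4.4,0,0,0],
    [0,-0.6,-4.8,0,0,0]
  ]
}}

```text
clock: 3.6
eef_pos: [0.4985, 0.2047, 0.0885]
ee_rot: [-0.048, 0.999, -0.002, -0.0]
contact_force: [0.3, -0.4, -4.6]
gripper_width: 0.008
```

{"op": "play_rows", "data": {
  "commands": [
    [0,-0.1,-0.4,0,0,0],
    [0,-0.25,-0.9,0,0,0],
    [0,-0.4,-1.3,0,0,0],
    [0,-0.45,-1.6,0,0,0],
    [0,-0.45,-1.6,0,0,0],
    [0,-0.45,-1.6,0,0,0],
    [0,-0.45,-1.6,0,0,0],
    [0,-0.45,-1.6,0,0,0]
  ]
}}

```text
clock: 4.4
eef_pos: [0.499, 0.2005, 0.1045]
ee_rot: [-0.048, 0.999, -0.002, -0.0]
contact_force: [-0.1, -0.2, -1.9]
gripper_width: 0.0077
```

{"op": "play_rows", "data": {
  "commands": [
    [0,0,0,0,0,0],
    [0,0,0,0,0,0],
    [0,0,0,0,0,0],
    [0,0,0,0,0,0],
    [0,0,0,0,0,0]
  ]
}}

```text
clock: 4.9
eef_pos: [0.499, 0.2004, 0.1044]
ee_rot: [-0.048, 0.999, -0.002, -0.0]
contact_force: [0.8, -1.2, -2.3]
gripper_width: 0.0076
```

```bash
python3 st.py
python3 - <<'E'
from h import *
a,_=snap('top','t3');b,_=snap('scene','s3')
cv2.imwrite('pics/c3.png',np.vstack([cv2.resize(a[150:280,190:380],(570,390)),cv2.resize(b[190:280,235:385],(350,210))[:, :].repeat(1,0) if 0 else cv2.resize(b[190:260,235:385],(570,210))]))
E
```

```text
t 4.9 pos [0.499  0.2004 0.1044] yang 95.54 z [-0.    -0.004 -1.   ] w 0.007590011967760456 F [ 0.8 -1.2 -2.3] q [-0.54  0.41  0.08  1.94 -0.04  0.79  1.23]
```

View pics/c3.png

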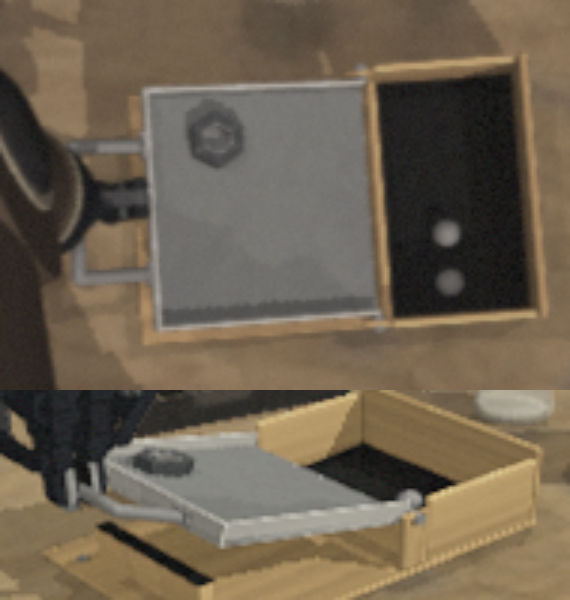

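Run:
```python
from h import *
print(world('t3',[(190+447/3,150+233/3),(190+450/3,150+282/3)]).round(4))
snap('top','t4');snap('scene','s4')
p=cv2.imread('pics/t3.png').astype(int)-cv2.imread('pics/t4.png');print(abs(p).sum(2)[160:260,315:370].max(), abs(p).sum(2)[160:260,240:312].max())
print(world('s4',[(235+410/3.8,190+(498-390)/3)]))
```

```text
[[ 0.494  -0.0575  0.0328]
 [ 0.4581 -0.0605  0.0273]]
88 23
[[ 0.43299121 -0.01125407  0.06886836]]
```

{"op": "play_rows", "data": {
  "commands": [
    [0,0.15,0.4,0,0,0],
    [0,0.35,1.0,0,0,0],
    [0,0.5,1.7,0,0,0],
    [0,0.65,2.4,0,0,0],
    [0,0.8,3.2,0,0,0],
    [0,0.9,3.9,0,0,0],
    [0,0.95,4.6,0,0,0],
    [0,1.0,5.2,0,0,0]
  ]
}}

```text
clock: 5.9
eef_pos: [0.4981, 0.2101, 0.0517]
ee_rot: [-0.048, 0.999, -0.002, -0.0]
contact_force: [0.5, -2.9, -0.0]
gripper_width: 0.0077
```

{"op": "play_rows", "data": {
  "commands": [
    [0,0,0.4,0,0,0],
    [0,0,0.8,0,0,0],
    [0,0,1.1,0,0,0],
    [0,0,1.2,0,0,0],
    [0,0,1.2,0,0,0]
  ]
}}

```text
clock: 6.4
eef_pos: [0.4981, 0.2106, 0.042]
ee_rot: [-0.048, 0.999, -0.001, 0.0]
contact_force: [-8.4, -3.8, 26.1]
gripper_width: 0.008
```

{"op": "play_rows", "data": {
  "commands": [
    [0,0,0,0,0,0],
    [0,0,0,0,0,0],
    [0,0,0,0,0,0],
    [0,0,0,0,0,0]
  ],
  "grip": 0.4
}}

```text
clock: 6.8
eef_pos: [0.4981, 0.2108, 0.0418]
ee_rot: [-0.048, 0.999, -0.001, 0.0]
contact_force: [0.4, 0.8, -0.2]
gripper_width: 0.0341
```

{"op": "play_rows", "data": {
  "commands": [
    [0,0,-1,0,0,0],
    [0,0,-3,0,0,0],
    [0,0,-6,0,0,0],
    [0,0,-9,0,0,0],
    [0,0,-11,0,0,0],
    [0,0,-12,0,0,0],
    [0,0,-12,0,0,0]
  ]
}}

```text
clock: 7.5
eef_pos: [0.4987, 0.2115, 0.1632]
ee_rot: [-0.048, 0.999, -0.001, 0.001]
contact_force: [0.7, -0.3, -0.7]
gripper_width: 0.0345
```

```bash
python3 st.py .5530 .1145 .16
```

```text
t 7.5 pos [0.4987 0.2115 0.1632] yang 95.54 z [ 0.003 -0.001 -1.   ] w 0.03449877788750409 F [ 0.7 -0.3 -0.7] q [-0.56  0.34  0.09  1.88 -0.03  0.92  1.21]
totool cm [ -4.46 -10.18   0.35]
```

{"op": "play_rows", "data": {
  "commands": [
    [-1,-2.5,0,0,0,0],
    [-2.5,-6,0,0,0,0],
    [-4,-9,0.2,0,0,0],
    [-4.5,-10.2,0.3,0,0,0],
    [-4.5,-10.2,0.3,0,0,0],
    [-4.5,-10.2,0.3,0,0,0]
  ],
  "grip": 0.65
}}

```text
clock: 8.1
eef_pos: [0.5524, 0.1153, 0.1595]
ee_rot: [-0.049, 0.999, -0.001, 0.0]
contact_force: [-0.8, 0.6, 1.4]
gripper_width: 0.0559
```

```bash
python3 st.py
python3 - <<'E'
from h import *
p,_=snap('wrist','w5'); cv2.imwrite('pics/c5.png',cv2.resize(p[60:300,200:440],(600,600),interpolation=cv2.INTER_CUBIC))
E
```

```text
t 8.1 pos [0.5524 0.1153 0.1595] yang 95.57 z [ 0.001 -0.001 -1.   ] w 0.05586044133360676 F [-0.8  0.6  1.4] q [-0.39  0.38  0.12  1.83 -0.06  0.93  1.43]
```

View pics/c5.png

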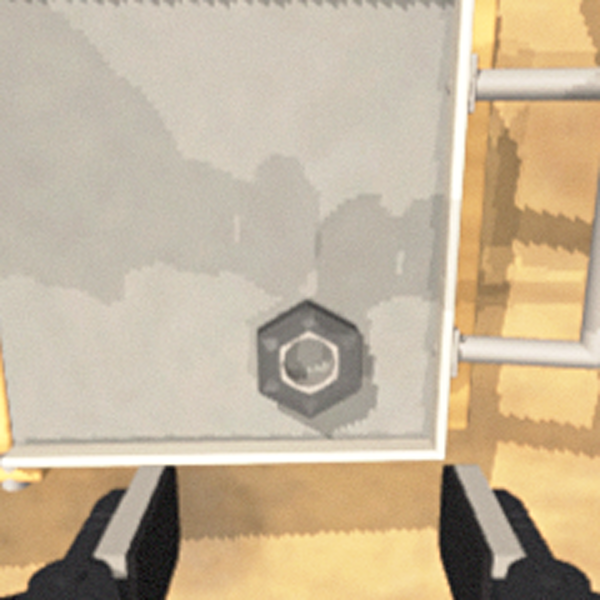

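Run:
```python
from h import *
n=world('w5',[(323.6,203.2)],.061)[0];print(n,totool([*n[:2],.055]),world('w5',[(323,225),(318,170)]))
```

```text
[0.55191291 0.11581243 0.061     ] [ 5.47247350e-02 -3.88417700e-03  1.04797834e+01] [[0.5725491  0.11728066 0.06005593]
 [0.5254183  0.10829939 0.04975905]]
```

{"op": "play_rows", "data": {
  "commands": [
    [0,0,2,0,0,0],
    [0,0,5,0,0,0],
    [0,0,7.5,0,0,0],
    [0,0,9.2,0,0,0],
    [0,0,10,0,0,0],
    [0,0,10.4,0,0,0],
    [0,0,10.7,0,0,0],
    [0,0,10.7,0,0,0]
  ],
  "grip": 0.59
}}

```text
clock: 8.95
eef_pos: [0.5528, 0.1163, 0.0533]
ee_rot: [-0.049, 0.999, -0.0, 0.001]
contact_force: [-0.2, -0.3, 0.9]
gripper_width: 0.0502
```

```bash
python3 st.py .5520 .1155 .052
```

```text
t 8.95 pos [0.5528 0.1163 0.0533] yang 95.66 z [ 0.002 -0.    -1.   ] w 0.05017899598909324 F [-0.2 -0.3  0.9] q [-0.37  0.52  0.1   1.91 -0.08  0.71  1.45]
totool cm [ 0.08 -0.07  0.13]
```

No contact; lower slightly, then close.

{"op": "play_rows", "data": {
  "commands": [
    [0.1,0,0.1,0,0,0],
    [0.1,0,0.2,0,0,0],
    [0.1,0,0.2,0,0,0]
  ]
}}

```text
clock: 9.25
eef_pos: [0.5518, 0.1162, 0.0515]
ee_rot: [-0.049, 0.999, -0.0, 0.001]
contact_force: [-0.3, -0.1, -0.4]
gripper_width: 0.0505
```

{"op": "play_rows", "data": {
  "commands": [
    [0,0,0,0,0,0],
    [0,0,0,0,0,0],
    [0,0,0,0,0,0],
    [0,0,0,0,0,0],
    [0,0,0,0,0,0]
  ],
  "grip": 0
}}

```text
clock: 9.75
eef_pos: [0.552, 0.1162, 0.0522]
ee_rot: [-0.049, 0.999, -0.0, 0.001]
contact_force: [-2.2, -0.2, 5.7]
gripper_width: 0.0346
```

{"op": "play_rows", "data": {
  "commands": [
    [0,0,-0.5,0,0,0],
    [0,0,-1.5,0,0,0],
    [0,0,-3.5,0,0,0],
    [0,0,-6,0,0,0],
    [0,0,-8.5,0,0,0],
    [0,0,-10,0,0,0],
    [0,0,-11,0,0,0],
    [0,0,-11,0,0,0]
  ]
}}

```text
clock: 10.55
eef_pos: [0.5525, 0.1164, 0.1639]
ee_rot: [-0.049, 0.999, 0.0, 0.003]
contact_force: [0.7, -0.4, -0.4]
gripper_width: 0.034
```

```bash
python3 st.py .4665 -.273 .16
python3 - <<'E'
from h import *
p,_=snap('wrist','w6'); q,_=snap('top','t6')
print(world('t6',[(411,242),(467,242),(439,216),(439,268)],.057).round(3).tolist())
cv2.imwrite('pics/c6.png',np.hstack([cv2.resize(p[120:360,200:440],(400,400)),cv2.resize(q[140:290,360:510],(400,400))]))
E
```

```text
t 10.55 pos [0.5525 0.1164 0.1639] yang 95.65 z [ 0.005  0.001 -1.   ] w 0.034035410212664007 F [ 0.7 -0.4 -0.4] q [-0.39  0.37  0.13  1.83 -0.06  0.93  1.43]
totool cm [ 12.39 -37.91   0.31]
[[0.465, -0.213, 0.057], [0.468, -0.333, 0.057], [0.523, -0.273, 0.057], [0.411, -0.273, 0.057]]
```

View pics/c6.png

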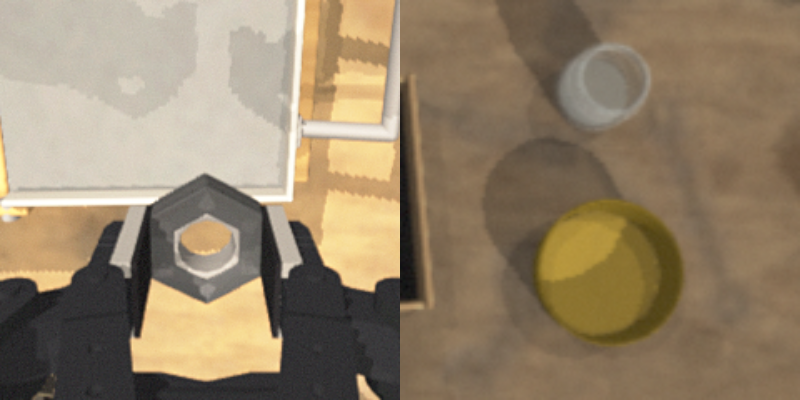

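{"op": "play_rows", "data": {
  "commands": [
    [0.7,-2,0,0,0,0],
    [1.8,-5.5,0,0,0,0],
    [3.1,-9.5,0,0,0,0],
    [4.4,-13.5,0,0,0,0],
    [5.7,-17.5,0,0,0,0],
    [7.0,-21.5,0,0,0,0],
    [8.2,-25,0,0,0,0],
    [8.8,-27,0,0,0,0]
  ]
}}

```text
clock: 11.45
eef_pos: [0.4884, -0.1646, 0.1607]
ee_rot: [-0.048, 0.999, -0.0, -0.0]
contact_force: [0.9, 1.0, -0.8]
gripper_width: 0.034
```

```bash
python3 st.py .467 -.273 .13
```

```text
t 11.45 pos [ 0.4884 -0.1646  0.1607] yang 95.45 z [-0.    -0.001 -1.   ] w 0.03404326542543114 F [ 0.9  1.  -0.8] q [ 0.04  0.3   0.24  1.95 -0.09  0.89  1.98]
totool cm [  3.16 -10.59   3.08]
```

{"op": "play_rows", "data": {
  "commands": [
    [0.7,-2.2,0,0,0,0],
    [1.6,-5.3,0.5,0,0,0],
    [2.5,-8.3,1.5,0,0,0],
    [3.0,-10.1,2.5,0,0,0],
    [3.2,-10.6,3,0,0,0],
    [3.2,-10.6,3,0,0,0]
  ]
}}

```text
clock: 12.05
eef_pos: [0.4655, -0.273, 0.1294]
ee_rot: [-0.047, 0.999, 0.0, -0.001]
contact_force: [0.1, -0.3, -1.0]
gripper_width: 0.0343
```

```bash
python3 st.py .467 -.273 .026
python3 - <<'E'
from h import *
p,_=snap('wrist','w7'); cv2.imwrite('pics/w7.png',p)
E
```

```text
t 12.05 pos [ 0.4655 -0.273   0.1294] yang 95.37 z [-0.003  0.    -1.   ] w 0.034305104302518756 F [ 0.1 -0.3 -1. ] q [ 0.23  0.39  0.27  1.93 -0.13  0.85  2.23]
totool cm [-0.18 -0.02 10.34]
```

View pics/w7.png

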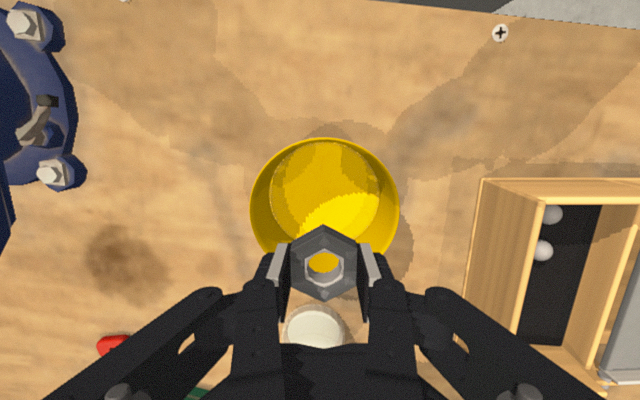

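Run:
```python
from h import *
n=world('w7',[(324.5,213)],.057)[0];print(n,totool([*n[:2],.026]))
```

```text
[ 0.46467874 -0.2717931   0.057     ] [ 0.1416112   0.04793058 10.40163696]
```

Agrees within 2 mm. Lower into the tub.

{"op": "play_rows", "data": {
  "commands": [
    [0,0,1.5,0,0,0],
    [0,0,4,0,0,0],
    [0,0,6.5,0,0,0],
    [0,0,8.5,0,0,0],
    [0,0,9.6,0,0,0],
    [0,0,10.2,0,0,0],
    [0,0,10.4,0,0,0],
    [0,0,10.4,0,0,0]
  ]
}}

```text
clock: 12.9
eef_pos: [0.4666, -0.2721, 0.0265]
ee_rot: [-0.048, 0.999, 0.0, -0.001]
contact_force: [0.4, -0.2, -0.7]
gripper_width: 0.0341
```

{"op": "play_rows", "data": {
  "commands": [
    [0,0,0,0,0,0],
    [0,0,0,0,0,0],
    [0,0,0,0,0,0],
    [0,0,0,0,0,0]
  ],
  "grip": 0.56
}}

```text
clock: 13.3
eef_pos: [0.4668, -0.2722, 0.0268]
ee_rot: [-0.048, 0.999, -0.0, -0.0]
contact_force: [-0.3, -0.2, 0.8]
gripper_width: 0.048
```

{"op": "play_rows", "data": {
  "commands": [
    [0,0,-0.5,0,0,0],
    [0,0,-2,0,0,0],
    [0,0,-4.5,0,0,0],
    [0,0,-7.5,0,0,0],
    [0,0,-10.5,0,0,0],
    [0,0,-12.5,0,0,0],
    [0,0,-13.5,0,0,0],
    [0,0,-13.5,0,0,0]
  ]
}}

```text
clock: 14.1
eef_pos: [0.4675, -0.2725, 0.1631]
ee_rot: [-0.048, 0.999, -0.001, 0.001]
contact_force: [0.6, -0.6, 0.3]
gripper_width: 0.0479
```

```bash
python3 st.py
python3 - <<'E'
from h import *
p,_=snap('wrist','w8');q,_=snap('top','t8')
cv2.imwrite('pics/c8.png',np.hstack([cv2.resize(p,(480,300)),cv2.resize(q[140:290,200:360],(320,300))]))
E
```

```text
t 14.1 pos [ 0.4675 -0.2725  0.1631] yang 95.46 z [ 0.002 -0.001 -1.   ] w 0.047863529014523856 F [ 0.6 -0.6  0.3] q [ 0.22  0.34  0.28  1.9  -0.12  0.92  2.22]
```

View pics/c8.png

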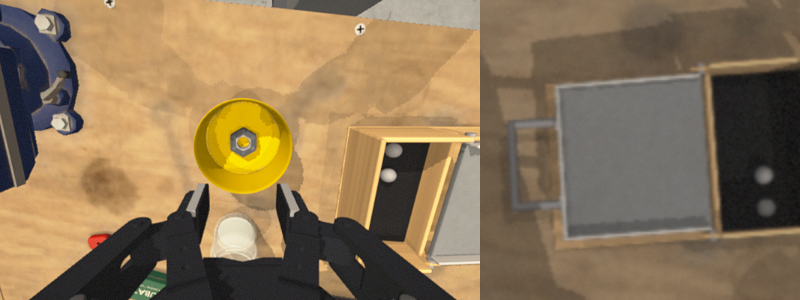

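```bash
python3 -c "
from h import *
print(world('t8',[(217,222)]),world('w8',[(323,190)]));print(robot.hand_in())"
```

```text
[[0.49971153 0.20802195 0.06075195]] [[ 0.47114631 -0.2722129   0.00367165]]
the job is handed in; nothing more can be done
None
```

The job is handed in at about 14 s of the 45 s allowed. I raised the board by its wire handle to about 0.31 rad, and both balls rolled into the catch tray while the nut stayed on the board. I then lowered the board, gripped the nut across its flats and released it in the yellow tub.

- **Balls:** the last pictures show both in the catch tray. Measured while the board was raised, the tops of both read about 30 mm above the bench, as they should on the tray floor.
- **Board:** it is back on its rest. The handle reads about 61 mm, the same as at the start.
- **Nut:** it lies flat near the middle of the upright tub. The depth reading I took at its centre gave the tub floor through the nut's bore, so its height is judged from the picture.
- **Robot:** the gripper is clear of everything, at about 0.16 m.

The two cameras differed by about 4 mm on the handle position and up to 2 mm on the nut. Nothing failed. The highest force I read after a move was about 26 N, when the lowered board met its rest.

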